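Open the child-resistant fuel jug

ROBOT

A 6-joint arm with a two-finger parallel gripper is mounted at the origin on the work surface. World frame = base frame: x ahead of the robot, y to its left, z up, the work surface at z = 0. Lengths are in m, angles in degrees, forces in N, time in s.
With the tool pointing down it reaches from about 0.3 to 0.75 m from the base axis. Payload 8.5 kg.
Tool frame: the origin (TCP) lies at the very end of the fingers, on their centre line; the grasp point (between the pads) lies 19 mm behind it; x points along the fingers, z is the direction in which the jaws open and shut, and the axes are right-handed (so a half turn about x gives the same grasp; the last joint's range is limited). The gripper opens to 88 mm and grips with 3 to 60 N. Pads are 18 mm wide; open, the fingers measure 123 mm over their backs; the gripper's body (75 mm by 187 mm) begins 45 mm behind the grasp point.
Start: joints at [-79.773, 21.807, 74.336, -0, 83.858, -12.336], TCP at [0.211, -0.508, 0.239] pointing down, gripper open.
Joint ranges: [-178.18, 178.18], [-50.72, 133.34], [12.68, 142.11], [-81.47, 261.47], [9.98, 163.14], [-165.26, 165.26]. Speed limits (degrees/s): [136.94, 136.94, 180, 180, 180, 180].

INTERFACE

Orientations are given as [roll, pitch, yaw] about the fixed x, y, z axes, in that order (R = Rz(yaw) Ry(pitch) Rx(roll)).
In Python, from cell import * gives the robot as it stands.
- The arm moves only by the tool carry_out, never from a script. Its argument "commands" is one flat list of numbers, 4 for each row, row after row: the shift along the tool's x, y, z scaled (see below), then the turn about the tool's x scaled (see below). In form: [dx, dy, dz, yaw, dx, dy, dz, yaw, ...]. A call has 1 to 5 rows; each row is the pose to reach, as a shift and turn from the pose commanded when the call began, along the tool's axes at that moment; what a row does not reach only later rows make up. The controller multiplies each number of a shift by 200 mm and each number of a turn by 60 degrees. A row lasts 1/8 s, in which the tool goes at most 62.5 mm and 10.7 degrees, less where a joint would pass 70% of its speed; a pose out of reach is approached as far as the arm can. A call with a number of a shift or a turn outside -1 to 1 is refused whole. A call with a gripper value outside its range is refused whole. "hand" is the opening, from 0 (shut) to 1 (fully open), set as the call begins (left out, the last holds). The fingers move at their own pace and stop on an object; "grip_force" is the grip in N (left out, the last holds). Time passes only in rows, so rows that repeat a pose let the fingers close. It gives the time, the measured TCP pose, the force and the opening at its end, in the units of the state.
- observe(): the state, without advancing time (a new reading comes with each control period).
- grab_frame(name): name is "scene" or "top" or "wrist"; returns (picture, depth): 420x560x3 uint8, red, green, blue; 420x560 float32, m along the optical axis (not along the pixel's ray), 0 where there is no reading.
- get_calibration(name): a dict with "fx", "fy", "cx", "cy" (pixels), "eye" and "rotation" of the camera in the world. Camera axes: x right, y down, z forward; pixel columns grow to the right and rows downward; lengths in m; the calibration is good to about 2 mm. The wrist camera is an equidistant fisheye: a pixel r from the principal point sees the ray r / f radians off the axis. A picture is of the moment at which its call begins: read the wrist's pose just before it. get_calibration takes no time and is no camera call; for the wrist camera it gives the pose at the moment of the call.
- hand_in(): hands the job in, once; it reports no verdict.
The state is a dict: "time": time; "q": joint angles; "dq": joint speeds; "joint_torque": joint torques, N m; "position": TCP position; "eef_rot": TCP orientation; "contact_force": force on the tool from outside, world axes, zero at the start; "wrist_torque": the same for the moment, N m; "finger_gap": finger opening in m.
Only numpy, scipy, OpenCV 4.12 (cv2) and the standard library are available. Lean on these libraries where they do the work, as an engineer would, in place of code of your own. Each camera call takes 0.05 s, during which the arm holds its last target.

TASK

Open the fuel jug that is strapped in the bench holder: push its child-resistant cap down against the spring until it bottoms, keep it down while turning it anticlockwise (seen from above) until it comes up against its stop, and lift it off there. Push firmly but force nothing: neither lean on the cap once it has bottomed nor twist or pull it hard when it does not give. Set the cap down, without dropping it, flat on the floor of the steel parts tray with its open side down, let go, and leave everything else where it is.

Things in the scene. Friction and masses are not known exactly. Their poses are not given: they have to be found in the camera images.
- cap_center (a point): Black cap on the jug, 36 mm tall, about 80 g. The point is on its axis, half-way up; z up out of its flat top. Its upper 12 mm is a solid octagon, 52 mm across flats (each 21 mm wide), best gripped from above on two opposite flats; they face along x and y and midway. The ribbed hollow skirt below has two lugs inside. Once free, it must rise 15 mm to clear the neck.
- cap_top (a point): Centre of the cap's flat top, 18 mm above cap_center; z up. A spring inside holds the cap up: 9 to 17 N starts it down, 20 N just before it bottoms, then the force climbs steeply. How deep it goes differs from jug to jug, 4 to 12 mm, and cannot be seen. Over 34 N of contact force between cap and neck, side loads included, breaks the closure.
- catch (a point): On the neck's axis, level with the hidden lugs. Two catches hold the lugs, which clear them only in the last 1.5 mm before the cap bottoms. Kept down there, it turns anticlockwise (from above) with slight drag to a firm stop, 38 to 90 degrees on, differing from jug to jug; within 8 degrees of the stop it lifts off. A twist over 0.25 N m at a catch or 0.7 N m at the stop breaks it.
- jug_mouth (a point): Top of the ledges on the jug's neck, on its axis, 8 mm below the centre of the closed cap, 213 mm above the bench; z up, x towards the carrying handle. The cap has 2 mm of side play on the neck, which is bare for 19 mm below it. The jug, an off-white 3-litre can, is fixed in a steel holder with a strap: it cannot shift or turn.
- jug_handle (a point): Middle of the jug's carrying handle, 102 mm from the neck axis, 207 mm above the bench. The handle is an 18 mm bar arching along the jug from 53 to 149 mm from the neck axis, its top 216 mm above the bench. The jug is 190 x 110 mm and 178 mm high without neck; the neck stands 42 mm from its other end.
- tray_clear (a point): Point on the inner floor (3 mm above the bench) of the fixed steel parts tray, in the middle of its clear end. The tray is 240 x 150 x 28 mm with 3 mm walls, x along its length; this point lies 45 mm from the tray's middle towards the clear end (-x). A spark plug and a bolt lie in the other end.
- plug (a point): Spark plug lying in the tray, 72 mm long, 22 mm thick; the point is at its middle. Leave it.
- bolt (a point): Flange bolt standing head down in the tray, 20 mm wide, 23 mm high; the point is under its head. Leave it.
- driver (a point): Screwdriver lying on the bench between jug and tray; the point is its origin, on the bench. Leave it.
- spanner (a point): Wrench lying flat on the bench; the point is its origin, on the bench. Leave it.
- oil (a point): Grey two-stroke oil bottle, 66 mm wide, 170 mm tall, standing at the side; the point is half-way up. Leave it.
- carb (a point): Small aluminium carburettor, about 45 x 55 x 44 mm, standing on the bench; the point is under its centre. Leave it.
- cover (a point): Black plastic air filter cover, 75 x 95 x 24 mm, lying open side up; the point is under its centre. Leave it.
- pulley (a point): Black starter pulley, 100 mm wide, 32 mm high, lying flat; the point is under its centre. Leave it.
There are look-alikes about, which are no part of the job. Of the things like the part that bears cap_center, leave any that is yellow; of the rest the smaller one is meant.

How it is judged (in metres and radians):
On the way, in this order (a step that is already met when the one before it is completed fails the run):
1. the cap is pushed down and turned past its catches, still on the neck (angle between the x axis of cap_center and the x axis of jug_mouth, either way round above 0.45 rad and distance between cap_center and jug_mouth below 0.012 m), for 0.05 s.
2. the cap is lifted clear of the neck, in the fingers (z of cap_center in the frame of jug_mouth above 0.028 m and contact force between the fingers and cap above 1 N), for 0.1 s.
At the end, for the whole second after the job is handed in: The cap is off the jug and stands at rest, let go, flat on the tray's floor inside its walls, open side down (tilt under 0.1 rad, within 4 mm of its resting height) (x of cap_center in the frame of tray_clear between -0.055 and 0.145 m and y of cap_center in the frame of tray_clear between -0.055 and 0.055 m and z of cap_center in the frame of tray_clear below 0.022 m and angle between cap_center's own z axis and vertical below 0.1 rad and linear speed of cap below 0.01 m/s); the robot touches nothing.
It fails at once if the closure is forced: more than 34 N of contact force between the cap and the neck's rim and catches or its ledges, or more than 45 N between the cap and the stops at the end of its turn (contact force between cap and finish above 34 N or contact force between cap and jug above 34 N or contact force between cap and collar above 45 N).
It fails at once if the cap is dropped or flies off (faster than 0.6 m/s out of the fingers) (linear speed of cap above 0.6 m/s and contact force between the fingers and cap below 0.5 N).
It fails at once if a bystander is moved by more than 20 mm (distance of any of plug, bolt, driver, spanner, oil, carb, cover, pulley from where it was at the start of the episode above 0.02 m).
It also fails if it takes over 72 s, if anything falls off the work surface, if the arm or the gripper's body presses on something with over 40 N, if the wrist force passes 120 N, or if a joint passes its speed limit or range.

## Working session

There is one attempt and no reset: what is moved stays moved. The work goes in short steps, Python scripts to look and compute and a tool call to move; the robot and the scene stay as the last step left them, time stands still between calls to the robot, and variables do not carry over. Pictures are saved under pics/ and viewed, and the job is handed in when it is done.

Besides the shell and the picture viewer there is one more tool, called after "Request:" by a JSON object that holds its "api" and its "payload". carry_out: Moves the arm, as the interface text tells. Shifts and turns lie within -1 to 1; 1 stands for 200 mm of shift or 60 degrees of turn. Its arguments: {"type":"object","properties":{"commands":{"type":"array"},"hand":{"type":"number"},"grip_force":{"type":"number"}},"required":["commands"]}

```bash
ls; mkdir -p pics
python3 - <<'E'
from cell import *
import cv2,numpy as np
s=observe();print(s)
for n in("scene","top","wrist"):
    p,d=grab_frame(n);cv2.imwrite(f"pics/a_{n}.png",p[:,:,::-1]);np.save(f"pics/a_{n}.npy",d)
    print(n,get_calibration(n))
E
```

```text
pics
{'time': 0.0, 'q': array([-7.97723741e+01,  2.18395316e+01,  7.43838734e+01,  2.39089010e-04,
        8.38571163e+01, -1.23323731e+01]), 'dq': array([ 0.03285316, -0.01546637,  0.11736115,  0.10773842,  0.01204288,
       -0.07581353]), 'joint_torque': array([ 4.12171112e-04, -4.37929058e+01, -2.24549943e+01,  7.13810138e-02,
        3.53060500e-02, -1.06858276e-04]), 'position': array([ 0.21098704, -0.50762453,  0.23815662]), 'eef_rot': array([167.49850341,  89.91947845, 100.05847661]), 'contact_force': array([ 0.18102175, -0.19166576,  0.29845373]), 'wrist_torque': array([-0.02257627, -0.06936916, -0.00193508]), 'finger_gap': 0.08817758568399432}
scene {'fx': 434.42157004970886, 'fy': 434.42157004970886, 'cx': 273.91389874413125, 'cy': 205.7334586530767, 'eye': array([1.41865229, 0.32924103, 0.86071031]), 'rotation': array([-127.41861443,    0.53913433,  109.52465431])}
top {'fx': 397.8288574909762, 'fy': 397.8288574909762, 'cx': 280.55798649315096, 'cy': 205.1734175306633, 'eye': array([0.40711609, 0.0011732 , 1.16773506]), 'rotation': array([-1.70206271e+02, -3.87011237e-02, -9.07315470e+01])}
wrist {'fx': 325.19226210127806, 'fy': 325.19226210127806, 'cx': 284.02187787793997, 'cy': 215.61037329059587, 'eye': array([ 0.28121753, -0.47939153,  0.38424694]), 'rotation': array([ 1.63138985e+02,  7.25176981e-02, -6.74335803e+01])}
```

View pics/a_scene.png

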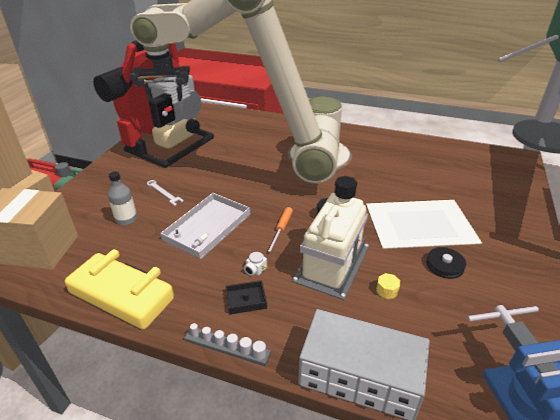

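View pics/a_top.png

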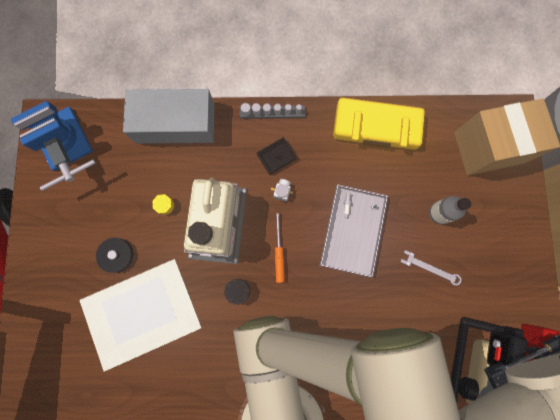

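View pics/a_wrist.png

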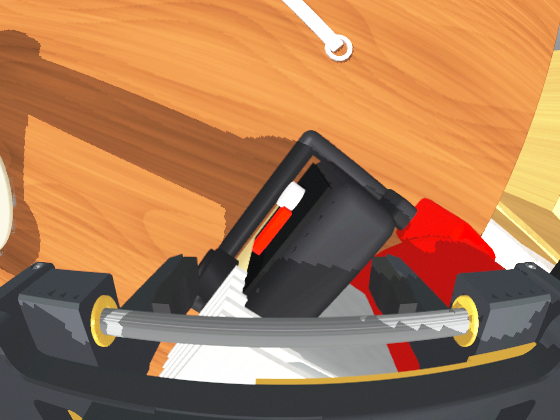

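The cap candidates in the top image are the black cap on the jug (200,233), a black cap on the bench (237,291), which looks larger, and a yellow one (163,204). The black pulley (114,255) is not a cap. Next I'll take a close crop and measure.

```bash
cat > h.py <<'E'
import numpy as np,cv2
from scipy.spatial.transform import Rotation as R
def rot(e): return R.from_euler('xyz',e,degrees=True).as_matrix()
def cloud(d,c):
    v,u=np.mgrid[0:420,0:560]
    if c.get('fish'):
        pass
    P=np.stack([(u-c['cx'])/c['fx']*d,(v-c['cy'])/c['fy']*d,d],-1)
    return P@rot(c['rotation']).T+c['eye']
def proj(p,c):
    q=(np.asarray(p)-c['eye'])@rot(c['rotation']); return q[...,0]/q[...,2]*c['fx']+c['cx'],q[...,1]/q[...,2]*c['fy']+c['cy']
E
python3 - <<'E'
from cell import *
from h import *
C={n:get_calibration(n) for n in("scene","top")}
W={n:cloud(np.load(f"pics/a_{n}.npy"),C[n]) for n in C}
for n,u,v in [("top",200,233),("top",237,291),("top",163,204),("scene",345,185),("top",355,230),("top",345,250),("top",208,190),("top",300,300)]:
    print(n,u,v,W[n][v,u].round(4))
for n in C:
    im=cv2.imread(f"pics/a_{n}.png"); w=W[n]
    m=(w[...,2]>.222)&(w[...,2]<.27)&(im.max(-1)<110)
    m&=(np.hypot(w[...,0]-W['top'][233,200,0],w[...,1]-W['top'][233,200,1])<.05)
    p=w[m];print(n,m.sum(),p.min(0),p.max(0),np.median(p,0))
    t=p[p[:,2]>np.percentile(p[:,2],95)-.004]
    print(' top',len(t),t.mean(0),t.min(0),t.max(0))
im=cv2.imread("pics/a_top.png");a=im[170:310,140:300];b=im[170:290,300:460]
cv2.imwrite("pics/b1.png",cv2.resize(a,None,fx=4,fy=4,interpolation=cv2.INTER_CUBIC))
im=cv2.imread("pics/a_scene.png");a=im[165:305,280:420]
cv2.imwrite("pics/b2.png",cv2.resize(a,None,fx=4,fy=4,interpolation=cv2.INTER_CUBIC))
E
```

```text
top 200 233 [0.5035 0.1875 0.2408]
top 237 291 [0.3623 0.1205 0.0521]
top 163 204 [0.6094 0.336  0.0404]
scene 345 185 [0.5218 0.1929 0.2426]
top 355 230 [ 0.5313 -0.2201  0.003 ]
top 345 250 [ 0.4733 -0.1885  0.0018]
top 208 190 [0.6112 0.1752 0.216 ]
top 300 300 [ 3.327e-01 -5.430e-02  2.000e-04]
scene 332 [0.47765341 0.16346953 0.22222456] [0.53341223 0.21708593 0.24530972] [0.51620455 0.19150092 0.24070547]
 top 203 [0.50528715 0.19078776 0.24168673] [0.47837523 0.16383195 0.23928817] [0.53091226 0.21662824 0.24530972]
top 402 [0.47786859 0.16396897 0.22419627] [0.52964355 0.21438752 0.24444227] [0.50374656 0.18765954 0.24003946]
 top 296 [0.50449008 0.18914646 0.24075313] [0.47786859 0.16451607 0.23880273] [0.52964355 0.21357409 0.24444227]
```

View pics/b1.png

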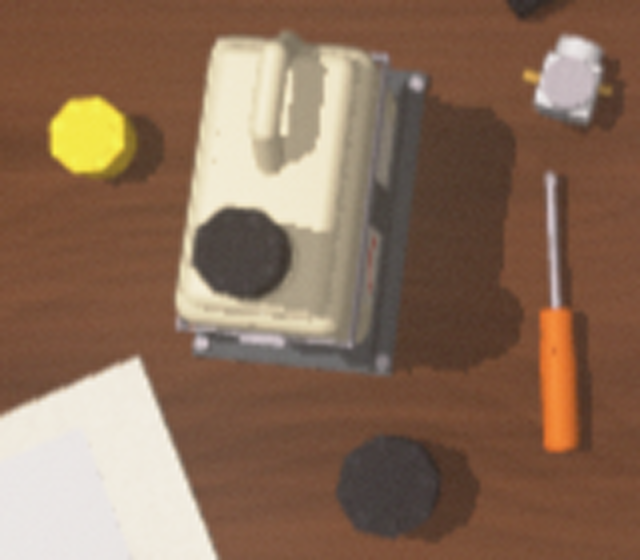

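View pics/b2.png

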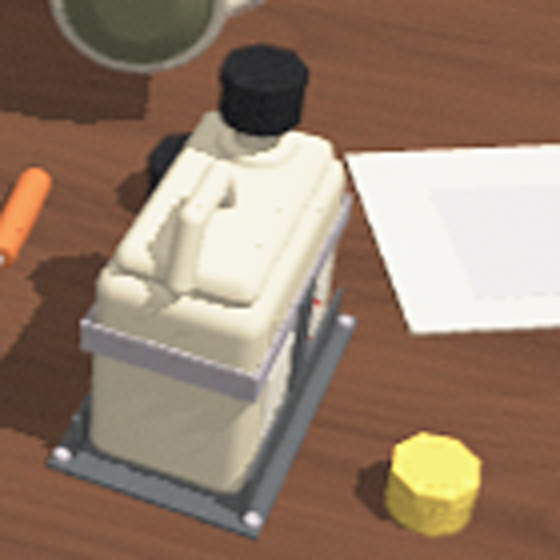

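The jug cap (crop 1 at about (240,252), roughly 52 mm wide, top at z≈0.241) is the smaller black one. The one on the bench is 52 mm tall and the third is yellow. Next come the jug yaw, the tray axes and the moves.

Run:
```python
from cell import *
from h import *
s=observe();T=rot(s['eef_rot']);print("tool axes cols\n",T.round(3))
C={n:get_calibration(n) for n in("scene","top")}
W={n:cloud(np.load(f"pics/a_{n}.npy"),C[n]) for n in C}
c=np.array([.505,.190])
for n in C:
    w=W[n];im=cv2.imread(f"pics/a_{n}.png").astype(int)
    m=(w[...,2]>.203)&(w[...,2]<.222)&(im.max(-1)>130)&(np.hypot(w[...,0]-c[0],w[...,1]-c[1])<.16)&(np.hypot(w[...,0]-c[0],w[...,1]-c[1])>.05)
    p=w[m];d=p[:,:2].mean(0)-c;print(n,m.sum(),p.mean(0),np.hypot(*d),np.degrees(np.arctan2(d[1],d[0])),p.min(0),p.max(0))
    q=p[:,:2]-p[:,:2].mean(0);u=np.linalg.svd(q,full_matrices=0)[2][0];print(np.degrees(np.arctan2(u[1],u[0])))
    m=(w[...,2]>.165)&(w[...,2]<.2)&(np.hypot(w[...,0]-c[0]-.05,w[...,1]-c[1])<.2)&(im.max(-1)>110)
    r=cv2.minAreaRect((w[m][:,:2]*1000).astype(np.float32));print(r)
    # tray
    m=(w[...,2]>.012)&(w[...,2]<.034)&(abs(w[...,0]-.53)<.16)&(abs(w[...,1]+.2)<.13)
    k=cv2.morphologyEx(m.astype(np.uint8),cv2.MORPH_CLOSE,np.ones((3,3)));_,L,S,_=cv2.connectedComponentsWithStats(k)
    i=1+S[1:,4].argmax();print('tray',cv2.minAreaRect((w[(L==i)&m][:,:2]*1000).astype(np.float32)),S[i])
im=cv2.imread("pics/a_top.png");b=im[175:285,305:405]
cv2.imwrite("pics/b3.png",cv2.resize(b,None,fx=5,fy=5,interpolation=cv2.INTER_CUBIC))
```

```text
tool axes cols
 [[-0.     0.923  0.384]
 [ 0.001  0.384 -0.923]
 [-1.     0.    -0.001]]
scene 154 [0.6133127  0.17974185 0.21402631] 0.10879738408773892 -5.410268016914017 [0.57759217 0.1672101  0.20358174] [0.6403681  0.18995069 0.22062084]
-7.873380860180395
((563.1016235351562, 183.995849609375), (91.34739685058594, 179.16867065429688), 83.60173034667969)
tray ((528.46630859375, -213.8615264892578), (156.88331604003906, 246.05587768554688), 76.70219421386719) [ 160  193   90   63 1102]
top 196 [0.60293498 0.17796959 0.21366488] 0.0986711223572806 -7.003171313312988 [0.57067759 0.16703011 0.20360033] [0.63886269 0.18990617 0.2210651 ]
173.79805908500273
((562.3927001953125, 184.0988006591797), (92.02763366699219, 180.1024932861328), 83.36410522460938)
tray ((529.145751953125, -213.2025146484375), (150.77078247070312, 240.2384796142578), 76.44476318359375) [320 185  68  92 491]
```

View pics/b3.png

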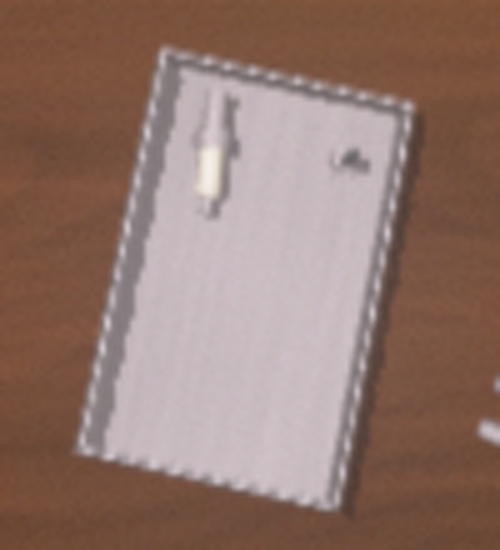

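The tool's +y points away from the camera axis and tool x points down. Jug yaw is about -6.5°, and tray_clear is about (0.485, -0.203). I'll move up and across.

Request:
{"api": "carry_out", "payload": {"commands": [-0.25, 0, 0, 0, -0.5, 0, 0, 0, -0.5, 0.2, -0.2, 0, -0.5, 0.42, -0.42, 0, -0.5, 0.64, -0.64, 0], "hand": 1}}

```text
time: 0.78
position: [0.2804, -0.3387, 0.3385]
eef_rot: [162.3, 90.0, 94.8]
contact_force: [0.8, -0.2, 0.5]
finger_gap: 0.088
```

Request:
{"api": "carry_out", "payload": {"commands": [0, 0.2, -0.2, 0, 0, 0.42, -0.42, 0, 0, 0.64, -0.64, 0, 0, 0.82, -0.82, 0, 0, 1, -1, 0]}}

```text
time: 1.4
position: [0.3883, -0.0773, 0.3387]
eef_rot: [46.5, 90.0, -20.9]
contact_force: [0.9, -0.8, -0.2]
finger_gap: 0.0882
```

Request:
{"api": "carry_out", "payload": {"commands": [0, 0.2, -0.2, 0, 0, 0.42, -0.42, 0, 0, 0.64, -0.64, 0.16, 0, 0.82, -0.81, 0.33, 0, 1, -0.98, 0.485]}}

```text
time: 2.02
position: [0.4974, 0.1791, 0.3386]
eef_rot: [-54.2, 90.0, -150.8]
contact_force: [0.3, 0.3, 0.7]
finger_gap: 0.0881
```

Run:
```python
from cell import *
from h import *
s=observe();T=rot(s['eef_rot']);print(s['time'],s['position'],s['q'].round(1));print(T.round(3))
D=np.array([.505,.19,.32])-s['position'];print('need tool',D@T, (D@T)/.2)
```

```text
2.025 [0.49744522 0.17911484 0.33857975] [  7.   16.7  65.7  -0.   97.6 103.6]
[[-0.     0.993 -0.115]
 [-0.    -0.115 -0.993]
 [-1.    -0.     0.   ]]
need tool [ 0.01857549  0.0062593  -0.01168508] [ 0.09287743  0.03129648 -0.0584254 ]
```

Run:
```python
from cell import *
from h import *
c=get_calibration("wrist");s=observe()
p,d=grab_frame("wrist");cv2.imwrite("pics/c1.png",p[:,:,::-1]);np.savez("pics/c1.npz",d=d,pos=s['position'],T=rot(s['eef_rot']),**c);print(c)
```

```text
{'fx': 325.19226210127806, 'fy': 325.19226210127806, 'cx': 284.02187787793997, 'cy': 215.61037329059587, 'eye': array([0.57288943, 0.1703825 , 0.48451285]), 'rotation': array([ 1.63114856e+02, -3.29441405e-02, -9.65934454e+01])}
```

View pics/c1.png

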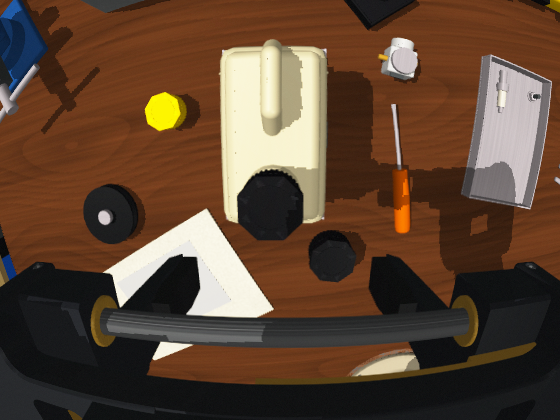

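The wrist view shows the cap's octagon top at about (270,207). The jug lies straight in the image, with its handle at (270,85).

```bash
cat >> h.py <<'E'
def fcloud(d,c):
    v,u=np.mgrid[0:420,0:560]; x=(u-c['cx'])/c['fx'];y=(v-c['cy'])/c['fy'];r=np.hypot(x,y)+1e-9
    k=np.tan(r)/r
    P=np.stack([x*k*d,y*k*d,d],-1); return P@rot(c['rotation']).T+c['eye']
def fray(u,v,c):
    x=(u-c['cx'])/c['fx'];y=(v-c['cy'])/c['fy'];r=np.hypot(x,y)+1e-9
    return np.stack([x/r*np.sin(r),y/r*np.sin(r),np.cos(r)],-1)@rot(c['rotation']).T
E
cat > cap.py <<'E'
from h import *
import sys
def run(f):
    c=dict(np.load(f"pics/{f}.npz"));im=cv2.imread(f"pics/{f}.png");w=fcloud(c['d'],c)
    m=(w[...,2]>.2355)&(w[...,2]<.247)&(np.hypot(w[...,0]-.505,w[...,1]-.19)<.045)
    p=w[m];print(f,m.sum(),'z',np.median(p[:,2]),p.min(0),p.max(0))
    h=cv2.convexHull((p[:,:2]*1000).astype(np.float32))[:,0]
    # fit octagon
    from scipy.optimize import least_squares
    def sd(q):
        a=q[2]+np.arange(8)*np.pi/4;N=np.stack([np.cos(a),np.sin(a)])
        return ((h-q[:2])@N).max(1)-q[3]
    b=min((least_squares(sd,[505,190,t,26]) for t in np.radians(range(-22,22,5))),key=lambda r:r.cost)
    print('oct c',b.x[:2],'yaw',np.degrees(b.x[2]),'apothem',b.x[3],'rms',np.sqrt(2*b.cost/len(h)))
    m=(w[...,2]>.203)&(w[...,2]<.222)&(im.max(-1)>130)&(np.hypot(w[...,0]-.505,w[...,1]-.19)<.16)&(np.hypot(w[...,0]-.505,w[...,1]-.19)>.05)
    q=w[m][:,:2];u=np.linalg.svd(q-q.mean(0),full_matrices=0)[2][0];print('handle',len(q),q.mean(0),np.degrees(np.arctan(u[1]/u[0])))
run(sys.argv[1])
E
python3 cap.py c1
```

```text
c1 3517 z 0.2394195883506974 [0.47941873 0.16223166 0.23608087] [0.53282778 0.21610025 0.24223916]
oct c [505.83220641 189.10912104] yaw -6.560458438266437 apothem 26.040374604793552 rms 0.18741765214094072
handle 1594 [0.60448407 0.17759962] -6.475274487785845
```

Request:
{"api": "carry_out", "payload": {"commands": [0.1, -0.1, 0.1, 0, 0.2, -0.2, 0.15, 0, 0.2, -0.2, 0.15, 0]}}

```text
time: 2.45
position: [0.4529, 0.1516, 0.2981]
eef_rot: [-80.0, 89.8, -176.3]
contact_force: [1.3, 0.5, 1.0]
finger_gap: 0.0877
```

```bash
python3 - <<'E'
from cell import *
from h import *
c=get_calibration("wrist");s=observe()
p,d=grab_frame("wrist");cv2.imwrite("pics/c2.png",p[:,:,::-1]);np.savez("pics/c2.npz",d=d,pos=s['position'],T=rot(s['eef_rot']),**c);print(c,s['position'],rot(s['eef_rot']).round(4))
E
python3 cap.py c2
```

```text
{'fx': 325.19226210127806, 'fy': 325.19226210127806, 'cx': 284.02187787793997, 'cy': 215.61037329059587, 'eye': array([0.52869589, 0.14329857, 0.44382633]), 'rotation': array([ 1.62983195e+02, -4.66404840e-02, -9.62822617e+01])} [0.45285224 0.1516473  0.2980714 ] [[-2.600e-03  9.940e-01 -1.095e-01]
 [-2.000e-04 -1.095e-01 -9.940e-01]
 [-1.000e+00 -2.600e-03  5.000e-04]]
c2 5211 z 0.23935163131071455 [0.47905855 0.16216579 0.23557613] [0.53277922 0.2169242  0.24188026]
oct c [505.86634715 189.18778897] yaw -7.2375579433040285 apothem 26.05583920711551 rms 0.19583358609536758
handle 1598 [0.59700881 0.17786346] -6.78003539373136
```

View pics/c2.png

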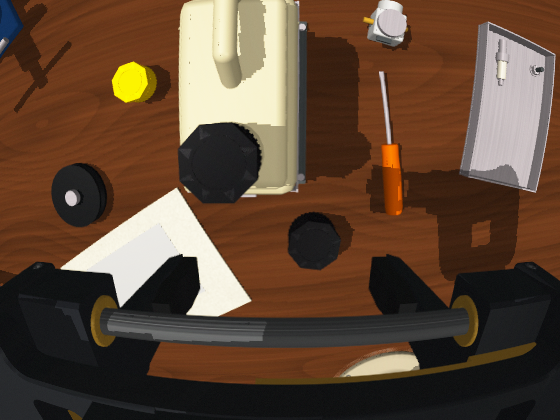

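```bash
cat > need.py <<'E'
from cell import *
from h import *
import sys
s=observe();T=rot(s['eef_rot']);g=np.array([float(x) for x in sys.argv[1:4]])
print(s['time'],s['position'].round(4),s['contact_force'].round(2),s['wrist_torque'].round(3),'gap',round(s['finger_gap'],4),'jaw',np.degrees(np.arctan2(T[1,2],T[0,2])).round(2),'tilt',np.degrees(np.arccos(-T[2,0])).round(2),'q6',s['q'][5].round(1))
print('tool rows',((g-s['position'])@T/.2).round(4))
E
python3 need.py .5058 .1891 .265
```

```text
2.5 [0.4541 0.1518 0.2991] [ 0.73 -1.43  0.14] [ 0.016  0.006 -0.028] gap 0.0882 jaw -96.29 tilt 0.01 q6 100.6
tool rows [ 0.1705  0.2367 -0.2136]
```

Request:
{"api": "carry_out", "payload": {"commands": [0.06, 0.12, -0.1, 0, 0.17, 0.237, -0.214, 0.008, 0.17, 0.237, -0.214, 0.008, 0.17, 0.237, -0.214, 0.008]}}

```text
time: 3.0
position: [0.5062, 0.1892, 0.2656]
eef_rot: [100.5, 89.9, 3.8]
contact_force: [0.2, -0.9, 0.5]
finger_gap: 0.0882
```

```bash
python3 need.py .5058 .1891 .2145
```

```text
3.0 [0.5062 0.1892 0.2656] [ 0.2  -0.9   0.49] [ 0.029  0.016 -0.007] gap 0.0882 jaw -96.74 tilt 0.06 q6 104.7
tool rows [ 0.2554 -0.0023  0.0007]
```

Request:
{"api": "carry_out", "payload": {"commands": [0.09, 0, 0, 0, 0.18, 0, 0, 0, 0.255, 0, 0, 0, 0.255, 0, 0, 0, 0.255, 0, 0, 0]}}

```text
time: 3.62
position: [0.5062, 0.1891, 0.2152]
eef_rot: [105.0, 89.9, 8.2]
contact_force: [-0.2, 1.1, -0.5]
finger_gap: 0.0885
```

```bash
python3 need.py .5058 .1891 .2145
python3 - <<'E'
from cell import *
import cv2
for n in("wrist","scene"):
    p,d=grab_frame(n);cv2.imwrite(f"pics/d_{n}.png",p[:,:,::-1])
    if n=="scene":
        cv2.imwrite("pics/d_crop.png",cv2.resize(p[90:250,250:430,::-1],None,fx=4,fy=4,interpolation=2)[:600])
E
```

```text
3.625 [0.5062 0.1891 0.2152] [-0.21  1.12 -0.46] [ 0.055  0.024 -0.007] gap 0.0885 jaw -96.77 tilt 0.13 q6 104.7
tool rows [ 0.0033 -0.0019  0.0002]
```

View pics/d_wrist.png

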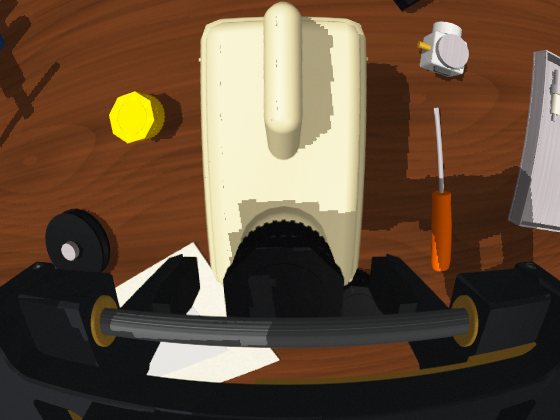

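View pics/d_crop.png

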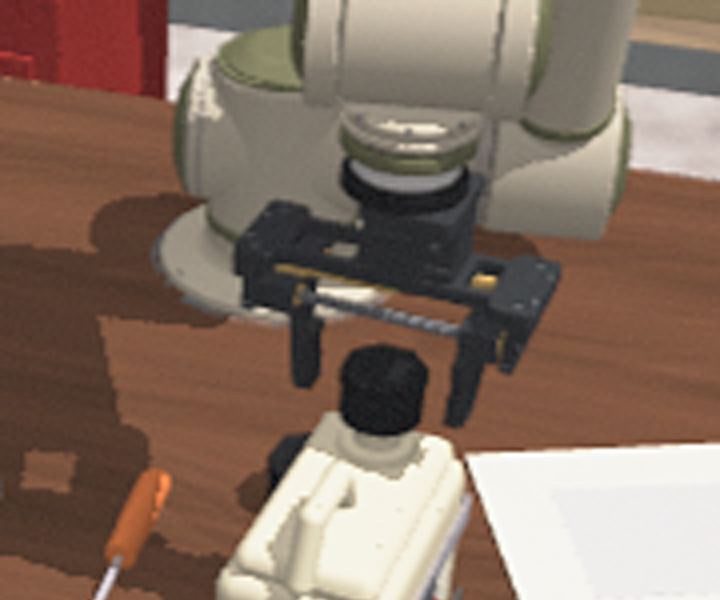

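The cap sits centred between the open fingers, with the wrist image showing its centre at x≈290 and the fingers' middle at about 285. I'll close gently first.

Request:
{"api": "carry_out", "payload": {"commands": [0, 0, 0, 0, 0, 0, 0, 0, 0, 0, 0, 0, 0, 0, 0, 0, 0, 0, 0, 0], "hand": 0, "grip_force": 10}}

```text
time: 4.35
position: [0.5058, 0.1893, 0.2138]
eef_rot: [-145.8, 90.0, 117.4]
contact_force: [0.3, -0.1, 0.2]
finger_gap: 0.0518
```

```bash
python3 need.py .5058 .1891 .2145
```

```text
4.35 [0.5058 0.1893 0.2138] [ 0.34 -0.07  0.15] [0.093 0.029 0.026] gap 0.0518 jaw -96.75 tilt 0.01 q6 104.7
tool rows [-0.0036 -0.0001  0.001 ]
```

Request:
{"api": "carry_out", "payload": {"commands": [0, 0, 0, 0, 0, 0, 0, 0, 0, 0, 0, 0], "grip_force": 58}}

```text
time: 4.72
position: [0.5059, 0.1893, 0.2138]
eef_rot: [142.1, 90.0, 45.3]
contact_force: [0.3, 1.1, 0.9]
finger_gap: 0.0512
```

Request:
{"api": "carry_out", "payload": {"commands": [0.005, 0, 0, 0, 0.005, 0, 0, 0, 0.005, 0, 0, 0]}}

```text
time: 5.1
position: [0.5059, 0.1893, 0.2137]
eef_rot: [103.4, 89.9, 6.6]
contact_force: [-2.9, -0.5, 6.9]
finger_gap: 0.0512
```

Request:
{"api": "carry_out", "payload": {"commands": [0.005, 0, 0, 0, 0.005, 0, 0, 0, 0.005, 0, 0, 0]}}

```text
time: 5.48
position: [0.5059, 0.1893, 0.2135]
eef_rot: [103.8, 89.9, 7.0]
contact_force: [-5.1, -0.1, 13.9]
finger_gap: 0.0512
```

Request:
{"api": "carry_out", "payload": {"commands": [0.003, -0.002, 0, 0, 0.003, -0.002, 0, 0, 0.003, -0.002, 0, 0]}}

```text
time: 5.85
position: [0.5059, 0.1893, 0.2132]
eef_rot: [101.3, 89.8, 4.6]
contact_force: [-3.5, -1.3, 14.2]
finger_gap: 0.0511
```

Request:
{"api": "carry_out", "payload": {"commands": [0.003, -0.002, 0, 0, 0.003, -0.002, 0, 0, 0.003, -0.002, 0, 0]}}

```text
time: 6.22
position: [0.5059, 0.1893, 0.2128]
eef_rot: [100.2, 89.7, 3.5]
contact_force: [-1.3, -0.4, 13.4]
finger_gap: 0.0515
```

Request:
{"api": "carry_out", "payload": {"commands": [0.005, -0.001, 0, 0, 0.005, -0.001, 0, 0]}}

```text
time: 6.48
position: [0.5059, 0.1893, 0.2119]
eef_rot: [99.5, 89.7, 2.8]
contact_force: [-1.5, -1.0, 15.5]
finger_gap: 0.0512
```

Request:
{"api": "carry_out", "payload": {"commands": [0.005, -0.001, 0, 0, 0.005, -0.001, 0, 0]}}

```text
time: 6.72
position: [0.5059, 0.1893, 0.2111]
eef_rot: [99.4, 89.7, 2.6]
contact_force: [-1.6, -1.4, 16.7]
finger_gap: 0.051
```

Request:
{"api": "carry_out", "payload": {"commands": [0.005, -0.001, 0, 0, 0.005, -0.001, 0, 0]}}

```text
time: 6.98
position: [0.5059, 0.1893, 0.2103]
eef_rot: [99.3, 89.6, 2.5]
contact_force: [-0.3, -1.7, 16.7]
finger_gap: 0.0511
```

Request:
{"api": "carry_out", "payload": {"commands": [0.003, 0, 0, 0, 0.003, 0, 0, 0]}}

```text
time: 7.22
position: [0.5059, 0.1893, 0.2097]
eef_rot: [99.2, 89.6, 2.4]
contact_force: [-0.8, -0.7, 17.4]
finger_gap: 0.0512
```

Request:
{"api": "carry_out", "payload": {"commands": [0.003, 0, 0, 0, 0.003, 0, 0, 0]}}

```text
time: 7.48
position: [0.5059, 0.1893, 0.2092]
eef_rot: [99.3, 89.6, 2.5]
contact_force: [-0.0, -0.7, 18.1]
finger_gap: 0.0512
```

Request:
{"api": "carry_out", "payload": {"commands": [0.003, 0, 0, 0, 0.003, 0, 0, 0]}}

```text
time: 7.72
position: [0.5059, 0.1893, 0.2087]
eef_rot: [99.6, 89.6, 2.8]
contact_force: [0.2, -1.0, 17.3]
finger_gap: 0.051
```

Request:
{"api": "carry_out", "payload": {"commands": [0.003, 0, 0, 0, 0.003, 0, 0, 0]}}

```text
time: 7.98
position: [0.5059, 0.1893, 0.2081]
eef_rot: [99.4, 89.6, 2.6]
contact_force: [-1.1, 0.1, 19.1]
finger_gap: 0.0514
```

Request:
{"api": "carry_out", "payload": {"commands": [0.002, 0, 0, 0, 0.002, 0, 0, 0]}}

```text
time: 8.22
position: [0.5059, 0.1893, 0.2078]
eef_rot: [99.6, 89.6, 2.8]
contact_force: [-1.0, -0.8, 18.7]
finger_gap: 0.0517
```

Request:
{"api": "carry_out", "payload": {"commands": [0.002, 0, 0, 0, 0.002, 0, 0, 0]}}

```text
time: 8.48
position: [0.5059, 0.1893, 0.2074]
eef_rot: [99.4, 89.6, 2.6]
contact_force: [-1.1, -1.0, 19.6]
finger_gap: 0.0508
```

Request:
{"api": "carry_out", "payload": {"commands": [0.002, 0, 0, 0, 0.002, 0, 0, 0]}}

```text
time: 8.72
position: [0.5059, 0.1893, 0.2071]
eef_rot: [99.5, 89.6, 2.7]
contact_force: [-1.8, -0.8, 19.2]
finger_gap: 0.051
```

Request:
{"api": "carry_out", "payload": {"commands": [0.002, 0, 0, 0, 0.002, 0, 0, 0]}}

```text
time: 8.98
position: [0.506, 0.1893, 0.2071]
eef_rot: [99.5, 89.6, 2.7]
contact_force: [-3.0, -1.6, 22.9]
finger_gap: 0.0511
```

Bottomed at z≈0.2071, 6.7 mm down, where the force climbs. I'll take off the side load and start turning in small steps, watching the torque.

Request:
{"api": "carry_out", "payload": {"commands": [0.001, -0.002, 0, 0, 0.001, -0.002, 0, 0]}}

```text
time: 9.22
position: [0.506, 0.1893, 0.2071]
eef_rot: [99.2, 89.5, 2.4]
contact_force: [-0.7, -1.9, 22.7]
finger_gap: 0.0508
```

```bash
python3 need.py .5058 .1891 .2071
```

```text
9.225 [0.506  0.1893 0.2071] [-0.68 -1.88 22.72] [-0.253  0.222  0.027] gap 0.0508 jaw -96.76 tilt 0.5 q6 104.7
tool rows [-0.     -0.0007  0.0012]
```

Request:
{"api": "carry_out", "payload": {"commands": [0, 0, 0, -0.015, 0, 0, 0, -0.03, 0, 0, 0, -0.03]}}

```text
time: 9.6
position: [0.506, 0.1894, 0.2071]
eef_rot: [98.9, 89.5, 3.9]
contact_force: [-0.5, -1.7, 21.7]
finger_gap: 0.0511
```

```bash
python3 need.py .5058 .1891 .2071
```

```text
9.6 [0.506  0.1894 0.2071] [-0.52 -1.69 21.72] [-0.116  0.214 -0.009] gap 0.0511 jaw -94.95 tilt 0.5 q6 102.9
tool rows [-0.0001 -0.0009  0.0017]
```

Request:
{"api": "carry_out", "payload": {"commands": [0.001, 0, 0, -0.03, 0.001, 0, 0, -0.06, 0.001, 0, 0, -0.06]}}

```text
time: 9.98
position: [0.5061, 0.1895, 0.2071]
eef_rot: [96.9, 89.5, 5.5]
contact_force: [-0.7, -0.1, 23.9]
finger_gap: 0.0513
```

```bash
python3 need.py .5058 .1891 .2071
```

```text
9.975 [0.5061 0.1895 0.2071] [-0.75 -0.13 23.94] [-0.036  0.206  0.009] gap 0.0513 jaw -91.34 tilt 0.53 q6 99.3
tool rows [-0.0001 -0.0016  0.0022]
```

Request:
{"api": "carry_out", "payload": {"commands": [0, 0, 0, -0.03, 0, 0, 0, -0.06, 0, 0, 0, -0.06]}}

```text
time: 10.35
position: [0.5062, 0.1896, 0.2071]
eef_rot: [94.6, 89.5, 6.8]
contact_force: [-1.3, 0.3, 23.4]
finger_gap: 0.0512
```

```bash
python3 need.py .5058 .1891 .2071
```

```text
10.35 [0.5062 0.1896 0.2071] [-1.34  0.31 23.42] [-0.007  0.227  0.003] gap 0.0512 jaw -87.74 tilt 0.54 q6 95.7
tool rows [-0.0001 -0.0019  0.0026]
```

Request:
{"api": "carry_out", "payload": {"commands": [0, 0, 0, -0.033, 0, 0, 0, -0.067, 0, 0, 0, -0.1, 0, 0, 0, -0.133, 0, 0, 0, -0.133]}}

```text
time: 10.98
position: [0.5062, 0.1897, 0.2071]
eef_rot: [87.5, 89.5, 7.8]
contact_force: [0.3, 0.7, 23.5]
finger_gap: 0.0511
```

```bash
python3 need.py .5058 .1891 .2071
```

```text
10.975 [0.5062 0.1897 0.2071] [ 0.3   0.7  23.52] [0.096 0.105 0.048] gap 0.0511 jaw -79.76 tilt 0.54 q6 87.7
tool rows [-0.0002 -0.0024  0.0026]
```

Request:
{"api": "carry_out", "payload": {"commands": [0, 0, 0, -0.033, 0, 0, 0, -0.067, 0, 0, 0, -0.1, 0, 0, 0, -0.133, 0, 0, 0, -0.133]}}

```text
time: 11.6
position: [0.5062, 0.1897, 0.2071]
eef_rot: [79.8, 89.5, 8.1]
contact_force: [0.1, 0.1, 23.1]
finger_gap: 0.0507
```

```bash
python3 need.py .5058 .1891 .2071
```

```text
11.6 [0.5062 0.1897 0.2071] [ 0.06  0.09 23.1 ] [ 0.066  0.126 -0.007] gap 0.0507 jaw -71.78 tilt 0.55 q6 79.8
tool rows [-0.0001 -0.0029  0.0024]
```

Request:
{"api": "carry_out", "payload": {"commands": [0, 0, 0, -0.033, 0, 0, 0, -0.067, 0, 0, 0, -0.1, 0, 0, 0, -0.1]}}

```text
time: 12.1
position: [0.5062, 0.1898, 0.2071]
eef_rot: [74.1, 89.4, 8.4]
contact_force: [-0.4, 0.7, 23.8]
finger_gap: 0.0513
```

```bash
python3 need.py .5058 .1891 .2071
```

```text
12.1 [0.5062 0.1898 0.2071] [-0.36  0.71 23.81] [ 0.075  0.093 -0.015] gap 0.0513 jaw -65.78 tilt 0.55 q6 73.8
tool rows [-0.0001 -0.0032  0.0022]
```

Request:
{"api": "carry_out", "payload": {"commands": [0, 0, 0, -0.015, 0, 0, 0, -0.033, 0, 0, 0, -0.033]}}

```text
time: 12.48
position: [0.5062, 0.1897, 0.2071]
eef_rot: [72.2, 89.5, 8.4]
contact_force: [-0.8, 0.9, 22.5]
finger_gap: 0.051
```

```bash
python3 need.py .5058 .1891 .2071
```

```text
12.475 [0.5062 0.1897 0.2071] [-0.85  0.93 22.5 ] [ 0.052  0.134 -0.049] gap 0.051 jaw -63.81 tilt 0.55 q6 71.8
tool rows [-0.0001 -0.0032  0.002 ]
```

Request:
{"api": "carry_out", "payload": {"commands": [0, 0, 0, -0.015, 0, 0, 0, -0.033, 0, 0, 0, -0.033]}}

```text
time: 12.85
position: [0.5062, 0.1898, 0.2071]
eef_rot: [70.4, 89.5, 8.6]
contact_force: [0.9, 0.8, 23.3]
finger_gap: 0.0512
```

```bash
python3 need.py .5058 .1891 .2071
```

```text
12.85 [0.5062 0.1898 0.2071] [ 0.89  0.81 23.34] [0.083 0.114 0.028] gap 0.0512 jaw -61.83 tilt 0.55 q6 69.8
tool rows [-0.0001 -0.0032  0.0021]
```

Request:
{"api": "carry_out", "payload": {"commands": [0, 0, 0, -0.015, 0, 0, 0, -0.033, 0, 0, 0, -0.033]}}

```text
time: 13.22
position: [0.5062, 0.1898, 0.2071]
eef_rot: [68.4, 89.5, 8.6]
contact_force: [-0.3, 0.1, 22.2]
finger_gap: 0.0514
```

```bash
python3 need.py .5058 .1891 .2071
```

```text
13.225 [0.5062 0.1898 0.2071] [-0.33  0.11 22.2 ] [0.074 0.152 0.027] gap 0.0514 jaw -59.85 tilt 0.55 q6 67.8
tool rows [-0.     -0.0033  0.0019]
```

Request:
{"api": "carry_out", "payload": {"commands": [0, 0, 0, -0.015, 0, 0, 0, -0.033, 0, 0, 0, -0.033]}}

```text
time: 13.6
position: [0.506, 0.1899, 0.2071]
eef_rot: [69.3, 89.5, 11.5]
contact_force: [-1.5, 1.5, 24.6]
finger_gap: 0.0511
```

```bash
python3 need.py .5058 .1891 .2071
```

```text
13.6 [0.506  0.1899 0.2071] [-1.52  1.45 24.64] [ 0.258  0.287 -0.08 ] gap 0.0511 jaw -57.87 tilt 0.53 q6 65.9
tool rows [-0.0002 -0.0031  0.0029]
```

Request:
{"api": "carry_out", "payload": {"commands": [0, 0, 0, -0.01, 0, 0, 0, -0.016, 0, 0, 0, -0.016]}}

```text
time: 13.98
position: [0.5059, 0.19, 0.2071]
eef_rot: [70.0, 89.5, 13.1]
contact_force: [-2.1, 1.9, 23.7]
finger_gap: 0.0511
```

```bash
python3 need.py .5058 .1891 .2071
```

```text
13.975 [0.5059 0.19   0.2071] [-2.09  1.86 23.67] [ 0.309  0.331 -0.234] gap 0.0511 jaw -56.93 tilt 0.52 q6 64.9
tool rows [-0.0001 -0.0029  0.0035]
```

The torque rises to 0.23 N·m at 39–40°, so this looks like the stop. I'll back off 1° and lift gently.

Request:
{"api": "carry_out", "payload": {"commands": [0, 0, 0, 0.016, -0.01, 0, 0, 0.016, -0.02, 0, 0, 0.016]}}

```text
time: 14.35
position: [0.5058, 0.19, 0.2101]
eef_rot: [71.1, 89.5, 13.2]
contact_force: [1.8, 2.7, 15.5]
finger_gap: 0.0511
```

```bash
python3 need.py .5058 .1891 .2071
```

```text
14.35 [0.5058 0.19   0.2101] [ 1.79  2.71 15.51] [ 0.396 -0.177 -0.046] gap 0.0511 jaw -57.88 tilt 0.45 q6 65.9
tool rows [ 0.0152 -0.0026  0.0036]
```

Request:
{"api": "carry_out", "payload": {"commands": [-0.01, 0, 0, 0, -0.02, 0, 0, 0]}}

```text
time: 14.6
position: [0.5058, 0.1899, 0.2137]
eef_rot: [71.4, 89.6, 13.5]
contact_force: [2.3, 3.0, 12.7]
finger_gap: 0.0514
```

```bash
python3 need.py .5058 .1891 .2071
```

```text
14.6 [0.5058 0.1899 0.2137] [ 2.27  3.01 12.67] [ 0.448 -0.319 -0.059] gap 0.0514 jaw -57.88 tilt 0.41 q6 65.9
tool rows [ 0.0329 -0.0023  0.0036]
```

Request:
{"api": "carry_out", "payload": {"commands": [-0.005, 0, 0, 0, -0.01, 0, 0, 0, -0.01, 0, 0, 0]}}

```text
time: 14.98
position: [0.5056, 0.1899, 0.2154]
eef_rot: [70.9, 89.6, 13.0]
contact_force: [1.5, 3.1, 11.7]
finger_gap: 0.0512
```

```bash
python3 need.py .5058 .1891 .2071
```

```text
14.975 [0.5056 0.1899 0.2154] [ 1.51  3.07 11.73] [ 0.312 -0.241 -0.052] gap 0.0512 jaw -57.88 tilt 0.38 q6 65.9
tool rows [ 0.0417 -0.0017  0.0037]
```

Request:
{"api": "carry_out", "payload": {"commands": [-0.005, 0, 0, 0, -0.005, 0, 0, 0]}}

```text
time: 15.22
position: [0.5056, 0.1899, 0.2163]
eef_rot: [70.8, 89.6, 12.9]
contact_force: [1.6, 1.7, 12.0]
finger_gap: 0.0509
```

```bash
python3 need.py .5058 .1891 .2071
```

```text
15.225 [0.5056 0.1899 0.2163] [ 1.62  1.71 12.03] [ 0.306 -0.27  -0.085] gap 0.0509 jaw -57.88 tilt 0.36 q6 65.9
tool rows [ 0.0459 -0.0014  0.0037]
```

Request:
{"api": "carry_out", "payload": {"commands": [-0.005, 0, 0, 0, -0.01, 0, 0, 0, -0.01, 0, 0, 0]}}

```text
time: 15.6
position: [0.5055, 0.1898, 0.218]
eef_rot: [69.8, 89.7, 11.9]
contact_force: [2.4, 2.3, 10.0]
finger_gap: 0.0513
```

Request:
{"api": "carry_out", "payload": {"commands": [-0.005, 0, 0, 0, -0.01, 0, 0, 0, -0.01, 0, 0, 0]}}

```text
time: 15.98
position: [0.5053, 0.1896, 0.2198]
eef_rot: [68.0, 89.7, 10.1]
contact_force: [3.0, 2.2, 8.5]
finger_gap: 0.051
```

Request:
{"api": "carry_out", "payload": {"commands": [-0.005, 0, 0, 0, -0.01, 0, 0, 0, -0.01, 0, 0, 0]}}

```text
time: 16.35
position: [0.5046, 0.1893, 0.2207]
eef_rot: [56.2, 89.9, -1.7]
contact_force: [1.9, -0.8, 5.9]
finger_gap: 0.0515
```

```bash
python3 need.py .5058 .1891 .2071
```

```text
16.35 [0.5046 0.1893 0.2207] [ 1.88 -0.81  5.93] [-0.095 -0.44  -0.048] gap 0.0515 jaw -57.89 tilt 0.1 q6 65.9
tool rows [0.0678 0.0044 0.0041]
```

Request:
{"api": "carry_out", "payload": {"commands": [-0.005, 0.003, 0.003, 0, -0.01, 0.003, 0.003, 0, -0.01, 0.003, 0.003, 0]}}

```text
time: 16.73
position: [0.5045, 0.1893, 0.2218]
eef_rot: [-118.5, 89.9, -176.4]
contact_force: [0.7, 0.4, -0.3]
finger_gap: 0.0515
```

```bash
python3 need.py .5058 .1891 .2071
```

```text
16.725 [0.5045 0.1893 0.2218] [ 0.72  0.35 -0.28] [-0.028 -0.032 -0.027] gap 0.0515 jaw -57.87 tilt 0.08 q6 65.8
tool rows [0.0735 0.005  0.0042]
```

Request:
{"api": "carry_out", "payload": {"commands": [-0.005, 0, 0, 0, -0.01, 0, 0, 0, -0.01, 0, 0, 0]}}

```text
time: 17.1
position: [0.5049, 0.1893, 0.2243]
eef_rot: [92.6, 90.0, 34.7]
contact_force: [-0.3, -0.5, -0.3]
finger_gap: 0.0511
```

```bash
python3 need.py .5058 .1891 .2071
```

```text
17.1 [0.5049 0.1893 0.2243] [-0.27 -0.49 -0.27] [-0.001 -0.057 -0.058] gap 0.0511 jaw -57.87 tilt 0.0 q6 65.8
tool rows [0.0858 0.0035 0.0032]
```

Request:
{"api": "carry_out", "payload": {"commands": [-0.015, 0, 0, 0, -0.03, 0, 0, 0, -0.03, 0, 0, 0]}}

```text
time: 17.48
position: [0.505, 0.1893, 0.2305]
eef_rot: [63.8, 90.0, 6.0]
contact_force: [1.4, -0.3, -0.2]
finger_gap: 0.0507
```

Request:
{"api": "carry_out", "payload": {"commands": [-0.03, 0, 0, 0, -0.08, 0, 0, 0, -0.2, 0, 0, 0, -0.35, 0, 0, 0, -0.35, 0, 0, 0]}}

```text
time: 18.1
position: [0.5055, 0.1894, 0.3025]
eef_rot: [66.1, 89.7, 8.2]
contact_force: [0.0, -0.8, -1.1]
finger_gap: 0.0507
```

```bash
python3 need.py .4853 -.203 .30
python3 - <<'E'
from cell import *
import cv2
for n in("wrist","scene"):
    p,d=grab_frame(n);cv2.imwrite(f"pics/e_{n}.png",p[:,:,::-1])
    if n=="scene":
        cv2.imwrite("pics/e_crop.png",cv2.resize(p[60:220,250:430,::-1],None,fx=4,fy=4,interpolation=2)[:600])
E
```

```text
18.1 [0.5055 0.1894 0.3025] [ 0.03 -0.84 -1.07] [0.056 0.038 0.045] gap 0.0507 jaw -57.87 tilt 0.29 q6 65.8
tool rows [ 0.0104 -1.129   1.6077]
```

View pics/e_crop.png

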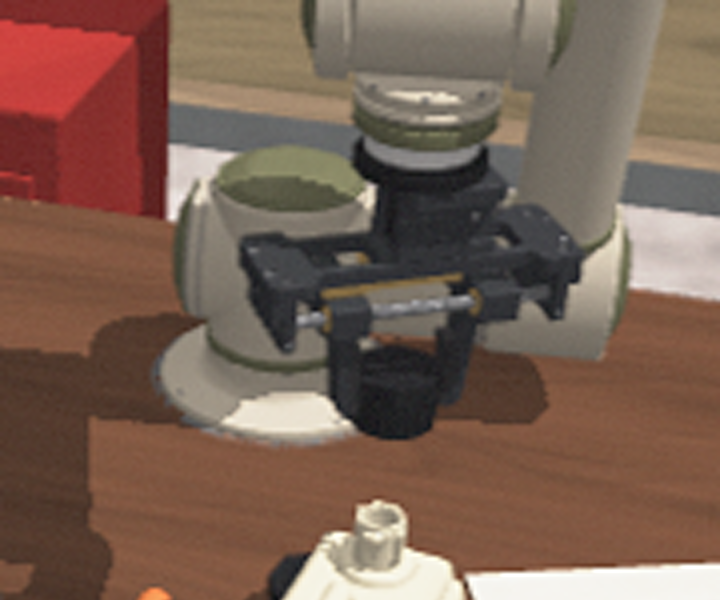

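View pics/e_wrist.png

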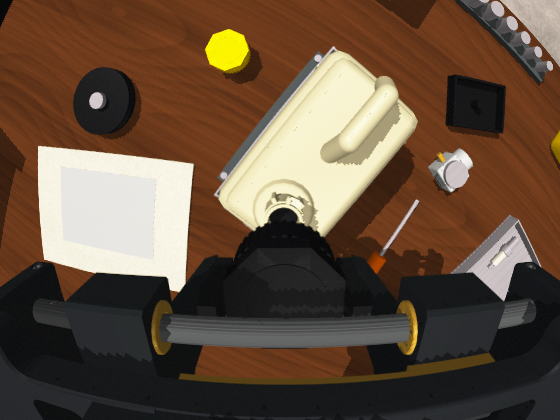

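The cap is off and held level. The wrist view shows the bare neck at (285,205) and the closed cap between the fingers. Carrying it to the tray.

Request:
{"api": "carry_out", "payload": {"commands": [0, -0.08, 0.11, 0, 0, -0.2, 0.29, 0, 0, -0.34, 0.49, 0, 0, -0.47, 0.67, 0, 0, -0.6, 0.85, 0]}}

```text
time: 18.82
position: [0.493, -0.0199, 0.2989]
eef_rot: [-138.0, 89.9, 164.1]
contact_force: [0.3, -0.1, -0.4]
finger_gap: 0.0512
```

```bash
python3 need.py .4853 -.203 .20
```

```text
18.825 [ 0.493  -0.0199  0.2989] [ 0.33 -0.1  -0.43] [-0.044 -0.015  0.017] gap 0.0512 jaw -57.88 tilt 0.14 q6 41.8
tool rows [ 0.494  -0.5187  0.756 ]
```

Request:
{"api": "carry_out", "payload": {"commands": [0, -0.14, 0.2, 0, 0, -0.28, 0.4, 0, 0.1, -0.41, 0.59, 0, 0.25, -0.52, 0.756, 0, 0.4, -0.52, 0.756, 0]}}

```text
time: 19.45
position: [0.4852, -0.204, 0.2176]
eef_rot: [-150.7, 89.9, 151.3]
contact_force: [1.0, 0.2, -0.6]
finger_gap: 0.0511
```

Request:
{"api": "carry_out", "payload": {"commands": [0.1, 0, 0, 0, 0.3, 0, 0, 0, 0.45, 0, 0, 0, 0.6, 0, 0, 0, 0.6, 0, 0, 0]}}

```text
time: 20.08
position: [0.4846, -0.201, 0.0978]
eef_rot: [-157.6, 89.6, 144.5]
contact_force: [0.5, -0.6, 0.6]
finger_gap: 0.0509
```

```bash
python3 need.py .4853 -.203 .015
python3 - <<'E'
from cell import *
import cv2
for n in("wrist","scene"):
    p,d=grab_frame(n);cv2.imwrite(f"pics/f_{n}.png",p[:,:,::-1])
    if n=="scene":
        cv2.imwrite("pics/f_crop.png",cv2.resize(p[130:270,120:290,::-1],None,fx=4,fy=4,interpolation=2)[:600])
E
```

```text
20.075 [ 0.4846 -0.201   0.0978] [ 0.47 -0.61  0.57] [-0.03  -0.011  0.022] gap 0.0509 jaw -57.88 tilt 0.36 q6 22.4
tool rows [ 0.414  -0.0015  0.0129]
```

View pics/f_crop.png

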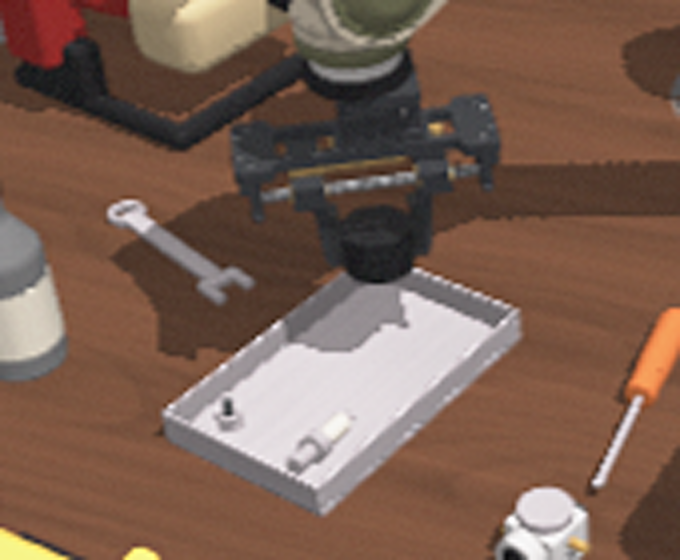

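View pics/f_wrist.png

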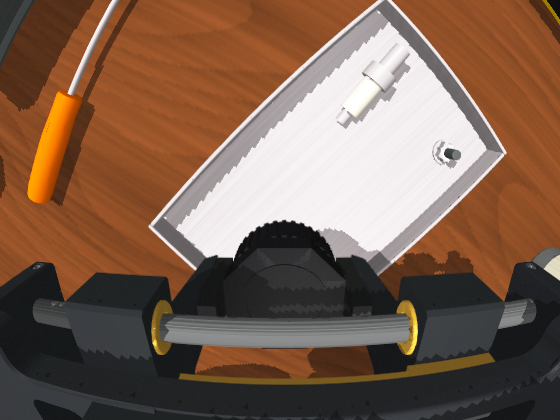

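Request:
{"api": "carry_out", "payload": {"commands": [0.1, 0.05, 0.06, 0, 0.2, 0.05, 0.06, 0, 0.3, 0.05, 0.06, 0, 0.37, 0.05, 0.06, 0, 0.37, 0.05, 0.06, 0]}}

```text
time: 20.8
position: [0.5008, -0.2067, 0.0262]
eef_rot: [-156.5, 90.0, 145.6]
contact_force: [0.4, -0.1, -1.1]
finger_gap: 0.0513
```

Request:
{"api": "carry_out", "payload": {"commands": [0.01, 0, 0, 0, 0.02, 0, 0, 0, 0.02, 0, 0, 0]}}

```text
time: 21.18
position: [0.5009, -0.2068, 0.0224]
eef_rot: [24.5, 90.0, -33.3]
contact_force: [-0.3, -0.1, -0.9]
finger_gap: 0.051
```

Request:
{"api": "carry_out", "payload": {"commands": [0.005, 0, 0, 0, 0.01, 0, 0, 0, 0.01, 0, 0, 0]}}

```text
time: 21.55
position: [0.5008, -0.2067, 0.0201]
eef_rot: [-161.6, 90.0, 140.5]
contact_force: [-0.1, 0.2, -1.8]
finger_gap: 0.0511
```

Request:
{"api": "carry_out", "payload": {"commands": [0.01, 0, 0, 0, 0.02, 0, 0, 0, 0.02, 0, 0, 0]}}

```text
time: 21.92
position: [0.5007, -0.2067, 0.016]
eef_rot: [-159.4, 90.0, 142.7]
contact_force: [0.7, -0.3, -0.6]
finger_gap: 0.0512
```

Request:
{"api": "carry_out", "payload": {"commands": [0.005, 0, 0, 0, 0.005, 0, 0, 0]}}

```text
time: 22.18
position: [0.5008, -0.2067, 0.0151]
eef_rot: [-156.2, 90.0, 145.9]
contact_force: [-0.2, -0.7, -1.4]
finger_gap: 0.051
```

Request:
{"api": "carry_out", "payload": {"commands": [0.005, 0, 0, 0, 0.005, 0, 0, 0]}}

```text
time: 22.42
position: [0.5008, -0.2067, 0.0141]
eef_rot: [-157.6, 90.0, 144.6]
contact_force: [-0.6, 0.3, -0.7]
finger_gap: 0.0509
```

Request:
{"api": "carry_out", "payload": {"commands": [0.004, 0, 0, 0, 0.004, 0, 0, 0]}}

```text
time: 22.68
position: [0.5009, -0.2067, 0.0136]
eef_rot: [19.5, 90.0, -38.4]
contact_force: [-0.8, 0.9, 2.2]
finger_gap: 0.0509
```

Contact is at TCP z = 0.0136, as predicted. I'll release gently.

Request:
{"api": "carry_out", "payload": {"commands": [0.001, 0, 0, 0, 0.001, 0, 0, 0, 0.001, 0, 0, 0], "grip_force": 8}}

```text
time: 23.05
position: [0.5009, -0.2068, 0.0135]
eef_rot: [19.6, 90.0, -38.3]
contact_force: [-0.9, 0.9, 6.0]
finger_gap: 0.0517
```

Request:
{"api": "carry_out", "payload": {"commands": [0, 0, 0, 0, 0, 0, 0, 0, 0, 0, 0, 0, 0, 0, 0, 0, 0, 0, 0, 0], "hand": 0.8}}

```text
time: 23.68
position: [0.5008, -0.2068, 0.0131]
eef_rot: [-169.9, 90.0, 132.2]
contact_force: [-0.9, 0.4, 0.9]
finger_gap: 0.0705
```

Request:
{"api": "carry_out", "payload": {"commands": [-0.03, 0, 0, 0, -0.1, 0, 0, 0, -0.25, 0, 0, 0, -0.5, 0, 0, 0, -0.75, 0, 0, 0]}}

```text
time: 24.3
position: [0.5006, -0.2066, 0.1657]
eef_rot: [26.9, 90.0, -31.0]
contact_force: [0.2, 0.2, 0.2]
finger_gap: 0.0705
```

Request:
{"api": "carry_out", "payload": {"commands": [-0.1, 0, 0, 0, -0.1, 0, 0, 0, -0.1, 0, 0, 0]}}

```text
time: 24.68
position: [0.5004, -0.2064, 0.1825]
eef_rot: [-156.6, 89.9, 145.5]
contact_force: [-1.1, 0.1, -0.3]
finger_gap: 0.0706
```

Run:
```python
from cell import *
from h import *
s=observe();print(s['time'],s['position'],s['contact_force'],s['finger_gap'])
c=get_calibration("wrist")
p,d=grab_frame("wrist");cv2.imwrite("pics/g_wrist.png",p[:,:,::-1]);w=fcloud(d,c)
m=(w[...,2]>.034)&(w[...,2]<.05)&(np.hypot(w[...,0]-.5008,w[...,1]+.2067)<.04)
q=w[m];print(m.sum(),'mid',(q.min(0)+q.max(0))/2,'z med',np.median(q[:,2]))
A=np.c_[q[:,:2],np.ones(len(q))];k=np.linalg.lstsq(A,q[:,2],rcond=None)[0];print('tilt',np.degrees(np.hypot(*k[:2])))
ctr=((q.min(0)+q.max(0))/2)[:2]-np.array([.4853,-.203]);a=np.radians(-13.5)
print('in tray',ctr@[np.cos(a),np.sin(a)],ctr@[-np.sin(a),np.cos(a)])
p,d=grab_frame("scene");cv2.imwrite("pics/g_scene.png",p[:,:,::-1])
```

```text
24.675 [ 0.50038385 -0.20644535  0.18245809] [-1.13346825  0.12794591 -0.31614949] 0.07055839326043442
2611 mid [ 0.5010227  -0.20742027  0.03831295] z med 0.03913465316586118
tilt 0.24590554301975082
in tray 0.01632016904104487 -0.0006277504816492096
```

View pics/g_scene.png

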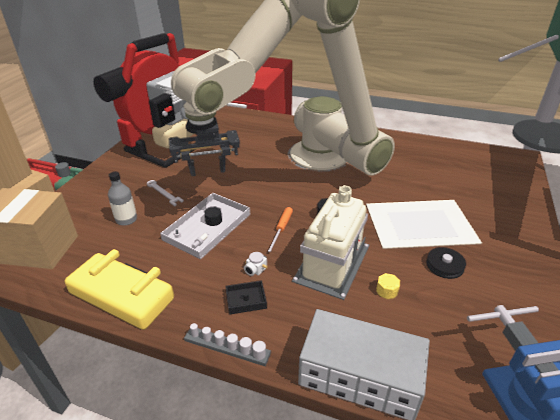

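View pics/g_wrist.png

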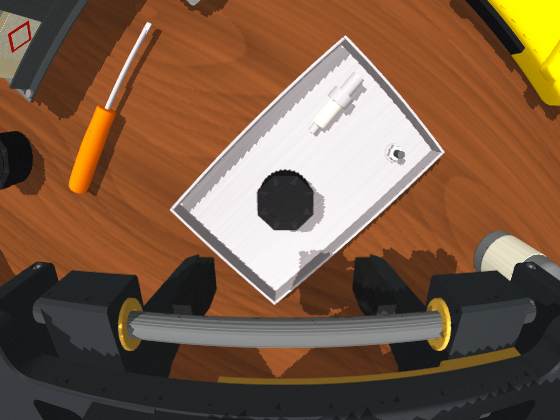

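The cap stands flat in the tray at wrist pixel (286,200), with its top at z = 0.039 (3 mm floor + 36 mm cap). The arm is clear, so I'm handing in.

Run:
```python
from cell import *
print(hand_in())
```

```text
the job is handed in; nothing more can be done
None
```

The cap is off the jug and stands open side down on the tray floor. I let go of it and handed the job in at about 25 s. The hand-in gave no verdict.

- **Opening:** I gripped the smaller black cap (the one on the jug) on two opposite flats. It bottomed 6.7 mm down at about 23 N, and I kept it down at 22–25 N on the wrist sensor while turning it anticlockwise. At 39–40° the twist rose to 0.23 N m, which I took as the stop. I backed off 1° and lifted. The cap came free with no upward pull needed. Side loads stayed at 5 N or less.
- **Placing:** It touched the tray floor at the height I expected, and I pressed with about 6 N at most before opening the fingers.
- **Last checks:** The cap's top is at z = 0.039 m, which is the 3 mm floor plus the 36 mm cap. It tilts about 0.25° and lies 16 mm and -1 mm from `tray_clear`, along and across the tray. The arm was clear, about 0.18 m up. In the last scene and wrist pictures the bystanders look unmoved, though I did not measure each one.

No check failed or disagreed. The two cameras used to locate the cap agreed to within about 2 mm.

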